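Sweep the brass washers through the gate into the slot

ROBOT

A 6-joint arm with a two-finger parallel gripper is mounted at the origin on a cart in front of the work surface, level with it; the furniture and walls round the work are solid. World frame = base frame: x ahead of the robot, y to its left, z up, the work surface at z = 0. Lengths are in m, angles in rad, forces in N, time in s.
With the tool pointing down it reaches from about 0.375 to 0.975 m from the base axis. Payload 3.8 kg.
Tool frame: the origin (TCP) lies midway between the tips of the shut fingers; the grasp point (between the pads) lies 19 mm behind it; z points along the fingers, y is the line along which they close (so a half turn about z gives the same grasp; the last joint's range is limited). The gripper opens to 85 mm and grips with 20 to 120 N. Pads are 22 mm wide; open, the fingers measure 114 mm over their backs; the gripper's body (76 mm by 85 mm) begins 54 mm behind the grasp point. The pads swing forward as they close: fully open they stand 13 mm farther back than shut.
Start: joints at [1.114, 0.264, 1.604, -0, 1.274, -0.037], TCP at [0.275, 0.616, 0.231] pointing down, gripper open.
Joint ranges: [-2.63, 2.63], [-0.94, 2.18], [0.31, 2.57], [-1.31, 4.45], [0, 2.66], [-2.55, 2.55]. Speed limits (rad/s): [2.57, 2.57, 3.14, 3.14, 3.14, 3.14].

INTERFACE

Orientations are given as a rotation vector (axis times angle).
In Python, from workcell import bot gives the robot as it stands.
- The arm moves only by the tool step_arm, never from a script. Its argument "motion" is a list of rows, each a list of 5 numbers: the finger opening in cm, from 0 to 8.54, then the shift along the tool's x, y, z in cm, then the turn about the tool's z in degrees. In form: [[claw, dx, dy, dz, twist], ...]. A call has 1 to 20 rows; each row is the pose to reach, as a shift and turn from the pose commanded when the call began, along the tool's axes at that moment; what a row does not reach only later rows make up. A row lasts 1/10 s, in which the tool goes at most 50 mm and 8.59 degrees, less where a joint would pass 70% of its speed; a pose out of reach is approached as far as the arm can. A call with a gripper value outside its range is refused whole. The fingers move at their own pace and stop on an object; "force" is the grip in N (left out, the last holds). Time passes only in rows, so rows that repeat a pose let the fingers close. It gives the time, the measured TCP pose, the force, the opening and the grip force at its end, in the units of the state.
- bot.read_state(): the state, without advancing time (a new reading comes with each control period).
- bot.read_camera(name): name is "side" or "top"; returns (picture, depth): 420x560x3 uint8, red, green, blue; 420x560 float32, m along the optical axis (not along the pixel's ray), 0 where there is no reading.
- bot.calibration(name): a dict with "mtx" (3x3 intrinsics, pixels), "origin" and "orientation" of the camera in the world. Camera axes: x right, y up, looking along -z (the intrinsics and any distortion apply to the point x, -y, -z); pixel columns grow to the right and rows downward; lengths in m; the calibration is good to about 2 mm. A picture is of the moment at which its call begins. calibration takes no time and is no camera call.
- bot.finish_job(): hands the job in; it is judged then, once.
The state is a dict: "time": time; "q": joint angles; "joint_vel": joint speeds; "joint_torque": joint torques, N m; "tool_pos": TCP position; "tcp_rot": TCP orientation; "wrist_force": force on the tool from outside, world axes, zero at the start; "torque": the same for the moment, N m; "width": opening from 0.0 (shut) to 1.0 (fully open); "grip_force": force on a finger pad.
Only numpy, scipy, OpenCV 4.12 (cv2) and the standard library are available. Lean on these libraries where they do the work, as an engineer would, in place of code of your own. Each camera call takes 0.05 s, during which the arm holds its last target. There are 200 camera calls.

TASK

Three thick brass washers lie loose on the grey sorting tray. With the fingertips, gently push them one after another along the deck and through the gap between the two slanting steel guide rods, so that each drops into the slot behind the gap; do not pinch or lift them, and send only one down at a time. Leave the loupe, the circuit module and everything else where it stands, and finish with the hand clear.

Things in the scene. Friction and masses are not known exactly. Their poses are not given: they have to be found in the camera images.
- tray: grey sorting tray with blue rims, fixed to the bench, 180 mm (its x) by 252 mm (its y); origin at bench height. Its flat deck lies 70 mm above the origin and spans x -85..85, y -110..85 mm; where it ends at y = 85 mm, behind the gate, the slot opens. Rims 5 mm high stand on its sides and back. Its +y axis points along the sweep, to the gate.
- gate (a point): middle of the gate at deck height (tray x 0, y 82 mm); axes as the tray's. Steel rods, 6 mm thick and lying on the deck, run from x +-84, y 36 mm to x +-24, y 82 mm (centre lines, tray frame), then outward along y = 82 mm: a funnel with a gap 42 mm wide. Fingertips 7 to 12 mm above the deck clear rods and rims and still push a washer.
- slot (a point): centre of the slot's mouth at deck height (tray x 0, y 108 mm); axes as the tray's. The slot is 72 mm along x, 46 mm along y, 64 mm deep, floor black; a washer whose middle passes the deck's edge (23 mm before this point) tips in. All three fit well below deck height. A blue rim 5 mm high stands on the far side.
- washer_a: thick brass washer, a disc 32 mm across and 14 mm thick with a 12 mm dark hole in the middle, 0.04 to 0.08 kg; loose, lying flat on the tray's deck at the start; origin at the centre of its underside, z up. It slides easily when pushed on its side.
- washer_b: thick brass washer, a disc 32 mm across and 14 mm thick with a 12 mm dark hole in the middle, 0.04 to 0.08 kg; loose, lying flat on the tray's deck at the start; origin at the centre of its underside, z up. It slides easily when pushed on its side.
- washer_c: thick brass washer, a disc 32 mm across and 14 mm thick with a 12 mm dark hole in the middle, 0.04 to 0.08 kg; loose, lying flat on the tray's deck at the start; origin at the centre of its underside, z up. It slides easily when pushed on its side.
- washer_a_center (a point): centre of washer_a, 7 mm above its underside
- washer_b_center (a point): centre of washer_b, 7 mm above its underside
- washer_c_center (a point): centre of washer_c, 7 mm above its underside
- loupe: black eye loupe, 35 mm across, 26 mm high, standing loose on the ledge to one side of the slot (tray x about +64 or -64, y about 109 mm); origin at its underside. Must stay there.
- module: green circuit module, 36x44x6 mm, lying loose on the ledge on the other side of the slot; origin at its underside. Must stay there.
- masking_tape: roll of masking tape, 56 mm across, 17 mm high, loose on the bench to the right of the tray; origin at its underside. Bystander.
- solder_spool: blue spool of solder, 54 mm across, 38 mm high, loose on the bench to the left of the tray; origin at its underside. Bystander.
There are look-alikes about, which are no part of the job. Leave any turquoise look-alike of the washer_a alone. Leave any pink look-alike of the washer_b alone.

How it is judged:
By the outcome, as a careful person would: the job done as asked, in the order asked, and still so for the second after the job is handed in, with the robot touching nothing.
It also fails if it takes over 56 s, if anything falls off the work surface, if the arm or the gripper's body presses on something with over 40 N, if the wrist force passes 120 N, or if a joint passes its speed limit or range.

## Working session

There is one attempt and no reset: what is moved stays moved. The work goes in short steps, Python scripts to look and compute and a tool call to move; the robot and the scene stay as the last step left them, time stands still between calls to the robot, and variables do not carry over. Pictures are saved under pics/ and viewed, at most 10 in all, crops included, and the job is handed in when it is done.

Besides the shell and the picture viewer there is one more tool, called as name(argument=value, ...) on one line, values as JSON. step_arm: Moves the arm, as the interface text tells. Its arguments: {"type":"object","properties":{"motion":{"type":"array","items":{"type":"array","items":{"type":"number"}}},"force":{"type":"number"}},"required":["motion"]}

```bash
mkdir -p pics; python3 - <<'E'
from workcell import bot
import cv2,pickle
for n in("top","side"):
    p,d=bot.read_camera(n); cv2.imwrite(f"pics/{n}0.png",p[:,:,::-1]); c=bot.calibration(n); print(n,c)
print(bot.read_state())
E
```

```text
top {'mtx': array([[546.92895667,   0.        , 280.09863779],
       [  0.        , 546.92895667, 217.29033071],
       [  0.        ,   0.        ,   1.        ]]), 'origin': array([0.32755261, 0.09954841, 1.27570446]), 'orientation': array([ 0.1769986 , -0.13054521, -1.58900022])}
side {'mtx': array([[449.83736814,   0.        , 274.89118551],
       [  0.        , 449.83736814, 206.50860987],
       [  0.        ,   0.        ,   1.        ]]), 'origin': array([0.47665597, 0.80506533, 0.66703817]), 'orientation': array([ 0.0810439 , -1.29173815, -2.6826841 ])}
{'time': 0.1, 'q': array([ 1.11409797e+00,  2.64702181e-01,  1.60520765e+00,  1.34160994e-05,
        1.27372138e+00, -3.68906484e-02]), 'joint_vel': array([-3.76447034e-04, -1.05807842e-03, -2.30682195e-03, -8.19478650e-04,
        9.60699121e-04,  5.73444618e-05]), 'joint_torque': array([ 6.43069925e-04, -5.16709685e+01, -3.68587232e+01, -1.97436493e-04,
        6.33113828e-03, -5.28887568e-06]), 'tool_pos': array([0.27482422, 0.61580664, 0.2300862 ]), 'tcp_rot': array([-0.65450004, -3.07213566,  0.00309972]), 'wrist_force': array([ 0.07219377, -0.87397496,  0.247664  ]), 'torque': array([-0.00214829, -0.00383137,  0.08003209]), 'grip_force': 0.0, 'width': 0.9984824358362634}
```

View pics/top0.png

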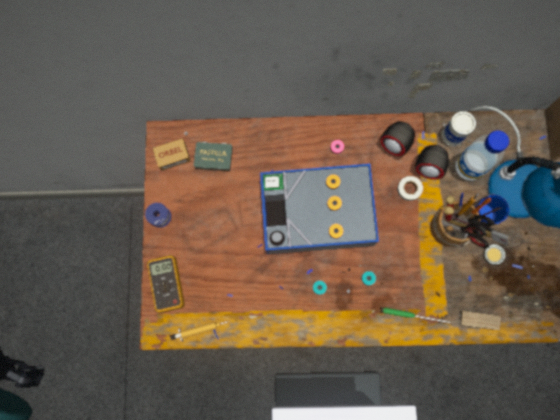

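View pics/side0.png

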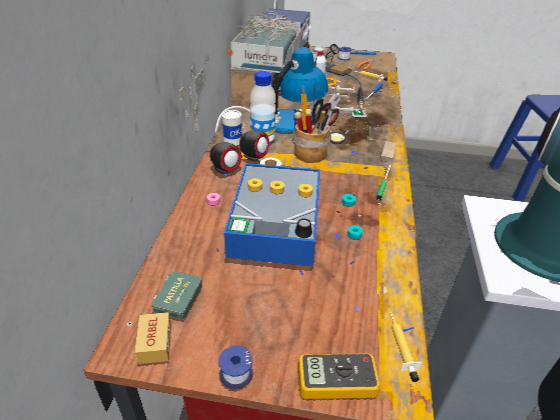

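The top view shows the tray centred near (320,208), with the slot on its left at (275,210). The washers are at (333,181), (335,203) and (336,231), the module at (272,182) and the loupe at (277,238). The sweep goes image-left, which is about world +y.

```bash
cat > h.py <<'E'
from workcell import bot
import cv2,numpy as np
from scipy.spatial.transform import Rotation as R
def ray(n,uv,z):
    c=bot.calibration(n);uv=np.atleast_2d(uv).astype(float)
    d=np.c_[uv,np.ones(len(uv))]@np.linalg.inv(c["mtx"]).T*[1,-1,-1]
    d=d@R.from_rotvec(c["orientation"]).as_matrix().T
    o=c["origin"];return o+d*((z-o[2])/d[:,2])[:,None]
def blobs(m,lo=20):
    n,l,s,c=cv2.connectedComponentsWithStats(m.astype(np.uint8))
    return [(s[i,4],c[i]) for i in range(1,n) if s[i,4]>=lo]
def washers(n):
    p,d=bot.read_camera(n);h=cv2.cvtColor(p,cv2.COLOR_RGB2HSV)
    m=cv2.inRange(h,(17,120,120),(30,255,255))
    # fill hole
    k=[]
    for c in cv2.findContours(m,cv2.RETR_EXTERNAL,cv2.CHAIN_APPROX_NONE)[0]:
        (u,v),r=cv2.minEnclosingCircle(c)
        if 3<r<14: k.append((u,v,r))
    return p,d,np.array(k)
E
python3 - <<'E'
from h import *
np.set_printoptions(precision=4,suppress=True)
for n in("top","side"):
    p,d,k=washers(n)
    for u,v,r in k:
        w=ray(n,(u,v),.084 if n=="top" else .08)[0]
        if .3<w[0]<.9 and abs(w[1])<.4: print(n,u,v,r,w)
    h=cv2.cvtColor(p,cv2.COLOR_RGB2HSV)
    if n=="top":
        m=cv2.inRange(h,(105,130,60),(125,255,255));m[:, :240]=0;m[:,390:]=0
        c=max(cv2.findContours(m,cv2.RETR_EXTERNAL,cv2.CHAIN_APPROX_NONE)[0],key=cv2.contourArea)
        b=cv2.boxPoints(cv2.minAreaRect(c));print(b,ray(n,b,.075))
        m=cv2.inRange(p,(0,0,0),(60,60,60))
        for a,cc in blobs(m[150:260,250:390],30):print("black",a,cc+[250,150],ray(n,cc+[250,150],.07))
        cv2.imwrite("pics/t1.png",cv2.resize(p[155:260,250:390,::-1],None,fx=5.5,fy=5.5,interpolation=cv2.INTER_CUBIC))
E
```

```text
top 412.5 310.5 6.5193023681640625 [ 0.3534 -0.146   0.084 ]
top 493.868408203125 254.44737243652344 5.4490647315979 [ 0.4691 -0.329   0.084 ]
top 335.5 230.64285278320312 7.016842365264893 [0.5304 0.0108 0.084 ]
top 452.5 202.0 4.500100135803223 [ 0.5878 -0.2498  0.084 ]
top 334.08209228515625 202.723876953125 6.992159366607666 [0.5935 0.0114 0.084 ]
top 332.73809814453125 181.1904754638672 7.0279412269592285 [0.643  0.0125 0.084 ]
top 427.0 143.0 13.453723907470703 [ 0.726  -0.2037  0.084 ]
[[256.5847 173.6769]
 [278.4924 170.9385]
 [288.1231 247.9846]
 [266.2154 250.7231]] [[0.6681 0.184  0.075 ]
 [0.6731 0.134  0.075 ]
 [0.4957 0.1163 0.075 ]
 [0.4908 0.1649 0.075 ]]
black 426 [275.2653 211.9671] [[0.5789 0.1434 0.07  ]]
side 305.23077392578125 190.0 7.404316425323486 [0.533 0.01  0.08 ]
side 276.6666564941406 186.5 7.236207008361816 [0.5967 0.0096 0.08  ]
side 254.5 184.5 7.382511615753174 [0.6462 0.012  0.08  ]
side 244.22727966308594 155.22727966308594 3.921318769454956 [ 0.6954 -0.1015  0.08  ]
side 307.5 150.5 3.5356338024139404 [ 0.5469 -0.1547  0.08  ]
side 318.0 140.0 3.0000998973846436 [ 0.5262 -0.2113  0.08  ]
side 269.5 130.5 4.743516445159912 [ 0.6571 -0.2341  0.08  ]
side 314.5 131.8333282470703 4.116458415985107 [ 0.5393 -0.2518  0.08  ]
```

View pics/t1.png

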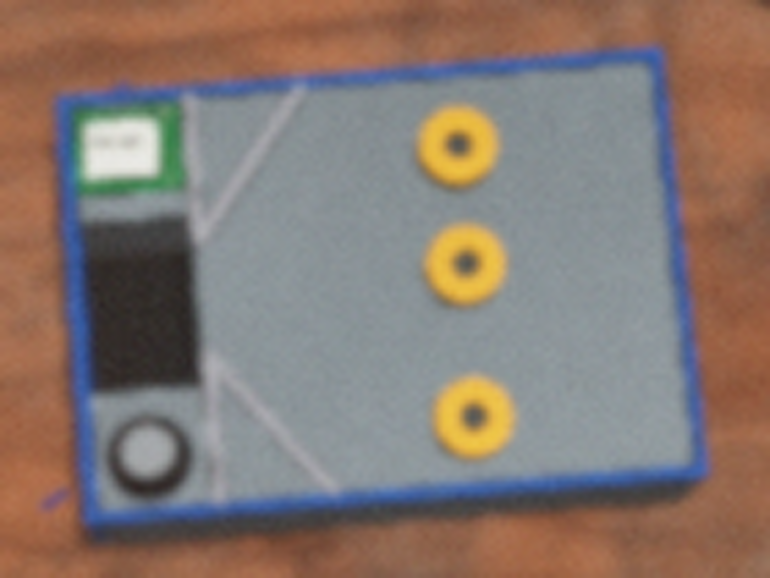

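```bash
cat >> h.py <<'E'
def plan():
    s=bot.read_state();return s,R.from_rotvec(s["tcp_rot"]).as_matrix()
E
python3 - <<'E'
from h import *
np.set_printoptions(precision=4,suppress=True)
px=np.array([[62,97],[658,55],[705,472],[88,532],[200,236],[213,357]])/5.5+[250,155]
w=np.r_[ray("top",px[:4],.075),ray("top",px[4:],.073)][:,:2]
t=np.array([[90,137],[90,-115],[-90,-115],[-90,137],[24,82],[-24,82]])/1e3
H=np.linalg.svd((t-t.mean(0)).T@(w-w.mean(0)));M=(H[0]@H[2]).T;o=w.mean(0)-M@t.mean(0)
print(M,o,"yaw",np.degrees(np.arctan2(M[1,0],M[0,0])));print("res",w-(t@M.T+o))
np.savez("tray.npz",M=M,o=o)
W=np.array([[.5304,.0108],[.5935,.0114],[.643,.0125],[.533,.010],[.5967,.0096],[.6462,.012]])
print((W-o)@M*1e3)
s,T=plan();print(s["tool_pos"],T)
d=bot.read_camera("top")[1];print("deck z est", [1.2757-d[int(v),int(u)] for u,v in((310,205),(300,195),(350,205))])
E
```

```text
[[ 0.9986 -0.0535]
 [ 0.0535  0.9986]] [0.5878 0.0343] yaw 3.0677190483991215
res [[-0.0001 -0.0026]
 [-0.003   0.0025]
 [ 0.0026  0.0025]
 [-0.002  -0.0009]
 [ 0.0026  0.0001]
 [-0.0001 -0.0015]]
[[-58.6025 -20.4234]
 [  4.4392 -23.2011]
 [ 53.9271 -24.7517]
 [-56.0491 -21.3614]
 [  7.5383 -25.1698]
 [ 57.0958 -25.4223]]
[0.2749 0.616  0.2304] [[-0.9132  0.4076 -0.0007]
 [ 0.4076  0.9132 -0.0013]
 [ 0.0001 -0.0015 -1.    ]]
deck z est [np.float32(0.041809082), np.float32(0.03486073), np.float32(0.04448867)]
```

step_arm(motion=[[2.2,-4,-3.3,0.5,6],[2.2,-8,-6.5,1,12],[2.2,-12,-9.8,1.5,18],[2.2,-16,-13.1,2,24],[2.2,-20,-16.4,2.5,30],[2.2,-24,-19.7,3,36],[2.2,-28,-23,3.5,42],[2.2,-32,-26.2,4,48],[2.2,-36,-29.5,4.5,54],[2.2,-40,-32.8,5,60],[2.2,-44,-36.1,5.5,62.9],[2.2,-48,-39.4,6,62.9],[2.2,-51,-42,6.5,62.9],[2.2,-53.5,-44,7,62.9],[2.2,-55.2,-45.2,7,62.9],[2.2,-55.64,-45.62,7,62.9],[2.2,-55.64,-45.62,7,62.9],[2.2,-55.64,-45.62,7,62.9]])

```text
time: 2.05
tool_pos: [0.5967, -0.0255, 0.1614]
tcp_rot: [-2.16, -2.28, -0.0]
wrist_force: [-0.7, -0.0, 0.1]
width: 0.26
grip_force: 0.0
```

```bash
cat >> h.py <<'E'
Z=None
def tray():
    z=np.load("tray.npz");return z["M"],z["o"]
def report(n="top",save=None):
    np.set_printoptions(precision=4,suppress=True)
    M,o=tray();s,T=plan();print("t",s["time"],"tcp",s["tool_pos"],"tray",(s["tool_pos"][:2]-o)@M*1e3,"yaw err",np.degrees(np.arctan2(*(T[:2,0]@M))),"w",s["width"]*85,"F",s["wrist_force"],"tilt",T[:,2])
    for c in("top","side"):
        p,d,k=washers(c)
        for u,v,r in k:
            w=(ray(c,(u,v),.084 if c=="top" else .08)[0][:2]-o)@M*1e3
            if abs(w[0])<95 and -120<w[1]<140: print(c,u,v,r,w)
        if save and c==n:
            x=p[140:280,230:410] if c=="top" else p[130:300,190:360]
            cv2.imwrite(save,cv2.resize(x[:,:,::-1],None,fx=3.5,fy=3.5,interpolation=cv2.INTER_CUBIC))
E
python3 -c "
from h import *
report('side','pics/s2.png')"
```

```text
t 2.05 tcp [ 0.5967 -0.0255  0.1614] tray [  5.6664 -60.244 ] yaw err -0.03858723293056484 w 22.08941436940772 F [-0.7179 -0.0484  0.0905] tilt [-0.0005  0.0007 -1.    ]
top 334.0 230.5 6.576573371887207 [-58.0575 -17.1434]
top 332.5 202.5 6.670932292938232 [  5.1973 -19.7197]
top 332.0 181.5 6.800835609436035 [ 53.3777 -23.081 ]
side 305.0 189.57142639160156 7.457460880279541 [-55.411  -22.8653]
side 276.6666564941406 186.5 7.236207008361816 [  7.514 -25.121]
side 254.5 184.5 7.382511615753174 [ 57.1043 -25.3987]
```

step_arm(motion=[[2.2,-0.5,0,3,0],[2.2,-0.5,0,6,0],[2.2,-0.5,0,7.5,0],[2.2,-0.5,0,8.3,0],[2.2,-0.5,0,8.3,0]])

```text
time: 2.65
tool_pos: [0.5967, -0.0312, 0.0774]
tcp_rot: [-2.159, -2.28, 0.002]
wrist_force: [-0.0, 0.6, -0.6]
width: 0.254
grip_force: 0.0
```

```bash
python3 -c "
from h import *
report('side','pics/s3.png')"
```

```text
t 2.65 tcp [ 0.5967 -0.0312  0.0774] tray [  5.3632 -65.9481] yaw err -0.032215806126150416 w 21.5508844635565 F [-0.0327  0.6163 -0.5631] tilt [-0.0019  0.0002 -1.    ]
top 334.0 230.5 6.576573371887207 [-58.0575 -17.1434]
top 332.5 202.5 6.670932292938232 [  5.1973 -19.7197]
top 332.0 181.5 6.800835609436035 [ 53.3777 -23.081 ]
side 305.23077392578125 190.0 7.404316425323486 [-56.0158 -21.3593]
side 276.6666564941406 186.5 7.236207008361816 [  7.514 -25.121]
side 254.5 184.5 7.382511615753174 [ 57.1043 -25.3987]
```

View pics/s3.png

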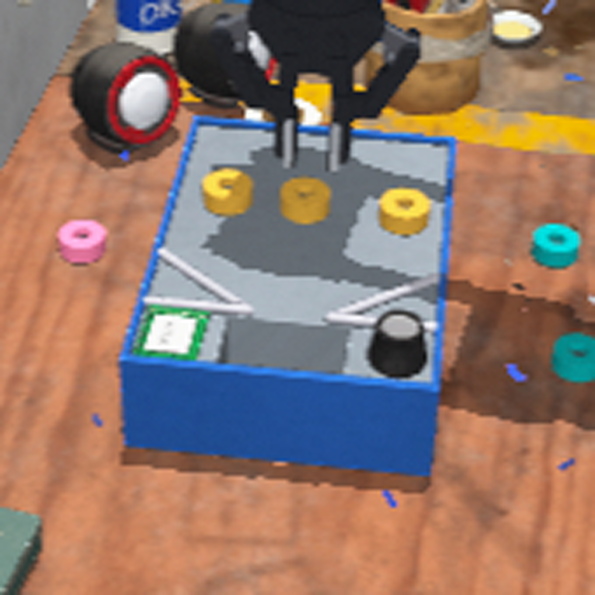

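step_arm(motion=[[2.2,0.7,0.2,0,0],[2.2,1.4,0.2,0,0],[2.2,2.0,0.2,0,0],[2.2,2.6,0.15,0,0],[2.2,3.3,0.08,0,0],[2.2,4.0,0,0,0],[2.2,4.8,-0.1,0,0],[2.2,5.6,-0.2,0,0],[2.2,6.4,-0.3,0,0],[2.2,7.2,-0.4,0,0],[2.2,8,-0.5,0,0],[2.2,8.6,-0.54,0,0],[2.2,9.1,-0.54,0,0],[2.2,9.3,-0.54,0,0]])

```text
time: 4.15
tool_pos: [0.5871, 0.0612, 0.0782]
tcp_rot: [-2.161, -2.28, 0.0]
wrist_force: [-0.8, -0.4, 1.0]
width: 0.254
grip_force: 0.5
```

```bash
python3 -c "
from h import *
report('side','pics/s4.png')"
```

```text
t 4.15 tcp [0.5871 0.0612 0.0782] tray [ 0.6654 26.8613] yaw err -0.004350620260493849 w 21.610505392686903 F [-0.8031 -0.3634  0.9812] tilt [-0.0002  0.0001 -1.    ]
top 300.0 209.5 6.020897388458252 [-4.8303 53.6707]
side 275.5 208.5 7.905794143676758 [ 1.1181 52.1492]
side 305.0 189.5500030517578 7.470205783843994 [-55.4059 -22.9444]
side 254.5 184.5 7.382511615753174 [ 57.1043 -25.3987]
```

View pics/s4.png

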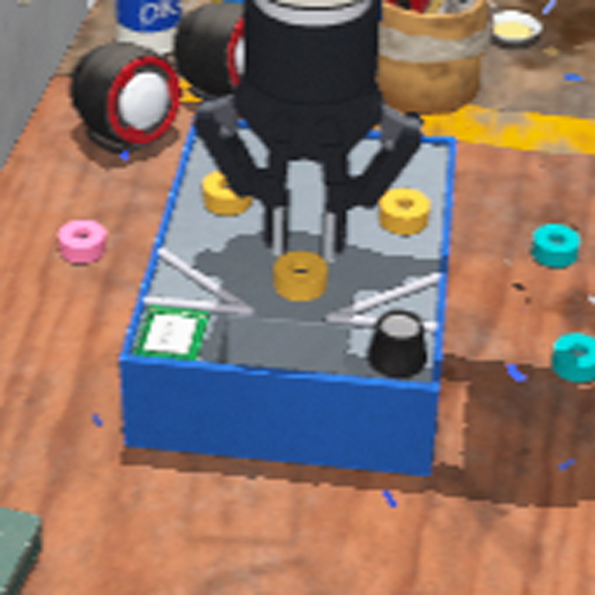

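Washer sits in the finger cradle at (301,275), nearly centred on the gap (tips at (250,308) and (330,317)). Push on.

step_arm(motion=[[2.2,0.5,0.1,0,0],[2.2,1.1,0.1,0,0],[2.2,1.7,0.1,0,0],[2.2,2.3,0.1,0,0],[2.2,2.9,0.1,0,0],[2.2,3.5,0.1,0,0],[2.2,4.1,0.1,0,0],[2.2,4.6,0.1,0,0],[2.2,5,0.1,0,0],[2.2,5,0.1,0,0]])

```text
time: 5.25
tool_pos: [0.5854, 0.1112, 0.0782]
tcp_rot: [-2.161, -2.28, 0.0]
wrist_force: [0.5, -0.5, -0.5]
width: 0.256
grip_force: 0.0
```

```bash
python3 -c "
from h import *
report('side','pics/s5.png')"
```

```text
t 5.25 tcp [0.5854 0.1112 0.0782] tray [ 1.6607 76.922 ] yaw err -0.011938392613348446 w 21.777743672392777 F [ 0.5202 -0.5057 -0.4551] tilt [-0.0002  0.0002 -1.    ]
top 273.0 215.0 6.403224468231201 [-12.4376 114.5215]
top 333.0 181.3076934814453 6.984869003295898 [ 53.6365 -25.3531]
side 306.3571472167969 190.35714721679688 6.566090106964111 [-58.5507 -20.4061]
side 256.5 184.0 6.500100135803223 [ 52.9955 -27.9217]
```

View pics/s5.png

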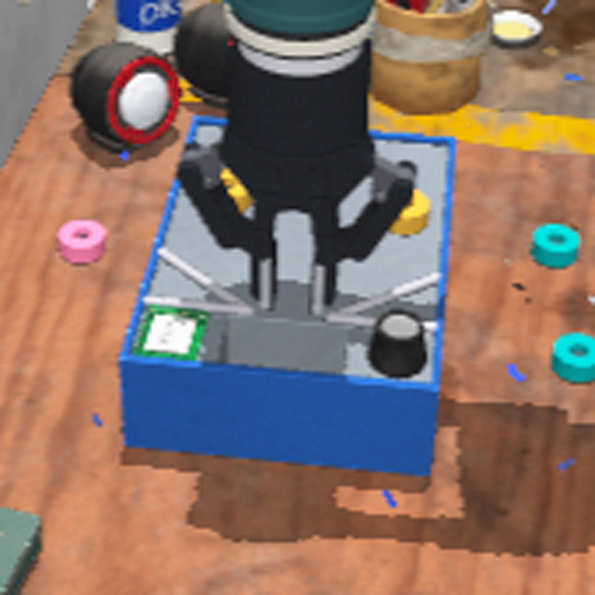

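First washer went through: the gap and deck ahead of the fingers are empty, and the top view shows brass in the slot at (273,215). Next is the +x washer, approached with the hand yawed 36° towards the gate.

step_arm(motion=[[2.2,-0.5,0,-2.5,0],[2.2,-1,0,-5,0],[2.2,-4,1.8,-5,-7],[2.2,-7,3.7,-5,-15],[2.2,-10,5.5,-5,-23],[2.2,-12,6.8,-5,-30],[2.2,-12.95,7.38,-5,-36],[2.2,-12.95,7.38,-4.5,-36],[2.2,-12.95,7.38,-2.5,-36],[2.2,-12.95,7.38,-0.8,-36],[2.2,-12.95,7.38,0.05,-36],[2.2,-12.95,7.38,0.05,-36]])

```text
time: 6.55
tool_pos: [0.6646, -0.0141, 0.076]
tcp_rot: [-1.351, -2.833, 0.002]
wrist_force: [-0.3, -0.1, 0.2]
width: 0.256
grip_force: 0.0
```

```bash
python3 -c "
from h import *
report('side','pics/s6.png')
D0=np.array([55.5,-25.]);P=[np.array(a,float) for a in((55.5,-25),(14,30),(1,58),(1,100))]
M,o=tray();s,T=plan();t0=(s['tool_pos'][:2]-o)@M*1e3;X=T[:2,0]@M;Y=T[:2,1]@M
for D,th in (((55.5,-25),36),((40,-5),36),((25,15),35),((14,31),30),((6,44),20),((1.5,57),8),((1,65),2),((1,99),0)):
    a=np.radians(th);t=np.array(D)-22.6*np.array([-np.sin(a),np.cos(a)])-t0;print(D,th,np.round([t@X/10,t@Y/10],2),36-th)
"
```

```text
t 6.55 tcp [ 0.6646 -0.0141  0.076 ] tray [ 74.0511 -52.5157] yaw err -35.95501238428926 w 21.79864070677002 F [-0.3313 -0.0975  0.2161] tilt [-0.0033  0.0003 -1.    ]
top 331.5 230.5 4.527792930603027 [-57.6194 -11.6632]
top 273.0 215.0 7.280210018157959 [-12.4376 114.5215]
side 305.0 189.57142639160156 7.457460880279541 [-55.411  -22.8653]
side 254.5 184.5 7.382511615753174 [ 57.1043 -25.3987]
(55.5, -25) 36 [1.14 0.04] 0
(40, -5) 36 [ 3.67 -0.04] 0
(25, 15) 35 [ 6.17 -0.12] 1
(14, 31) 30 [ 8.12 -0.27] 6
(6, 44) 20 [ 9.72 -0.54] 16
(1.5, 57) 8 [11.21 -0.57] 28
(1, 65) 2 [12.01 -0.35] 34
(1, 99) 0 [14.81  1.58] 36
```

View pics/s6.png

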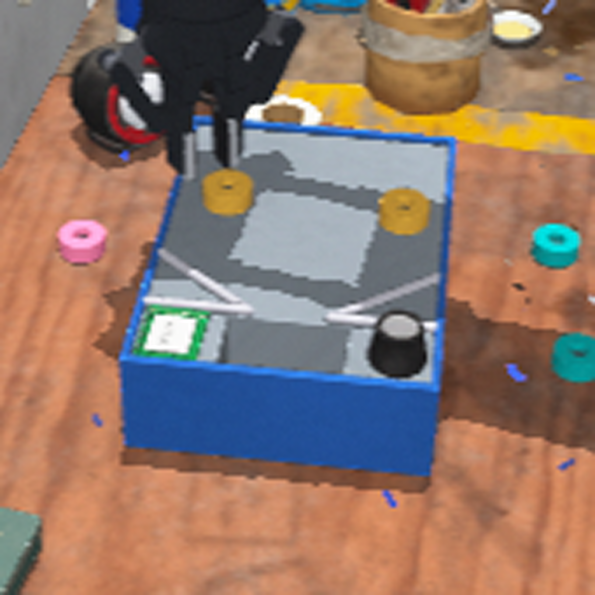

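Fingers (180–235,150) stand behind the washer at (227,192), aimed at the gate. Push along the curve.

step_arm(motion=[[2.2,0.6,0.02,-0.1,0],[2.2,1.14,0.04,-0.15,0],[2.2,1.8,0.02,-0.15,0],[2.2,2.5,0,-0.15,0],[2.2,3.2,-0.02,-0.15,0],[2.2,3.9,-0.05,-0.15,0],[2.2,4.6,-0.07,-0.15,0],[2.2,5.4,-0.1,-0.15,0],[2.2,6.17,-0.12,-0.15,1],[2.2,6.8,-0.17,-0.15,2.5],[2.2,7.5,-0.22,-0.15,4],[2.2,8.12,-0.27,-0.15,6],[2.2,8.65,-0.36,-0.15,9],[2.2,9.2,-0.45,-0.15,12.5],[2.2,9.72,-0.54,-0.15,16],[2.2,10.2,-0.56,-0.15,20],[2.2,10.7,-0.57,-0.15,24],[2.2,11.21,-0.57,-0.15,28],[2.2,11.21,-0.57,-0.15,28]])

```text
time: 8.55
tool_pos: [0.5903, 0.0693, 0.0791]
tcp_rot: [-1.997, -2.424, 0.0]
wrist_force: [-0.4, -0.6, 0.7]
width: 0.256
grip_force: 0.0
```

```bash
python3 -c "
from h import *
report('side','pics/s7.png')"
```

```text
t 8.55 tcp [0.5903 0.0693 0.0791] tray [ 4.3023 34.8127] yaw err -7.967834197728796 w 21.770378806034937 F [-0.3838 -0.6018  0.6616] tilt [-0.0007  0.0002 -1.    ]
top 272.978271484375 215.19564819335938 6.543892860412598 [-12.8766 114.6016]
top 296.5 208.5 6.5193023681640625 [-1.931  61.2495]
side 274.83050537109375 210.79661560058594 7.8148417472839355 [ 1.6145 59.8388]
side 305.23077392578125 190.0 7.404316425323486 [-56.0158 -21.3593]
```

View pics/s7.png

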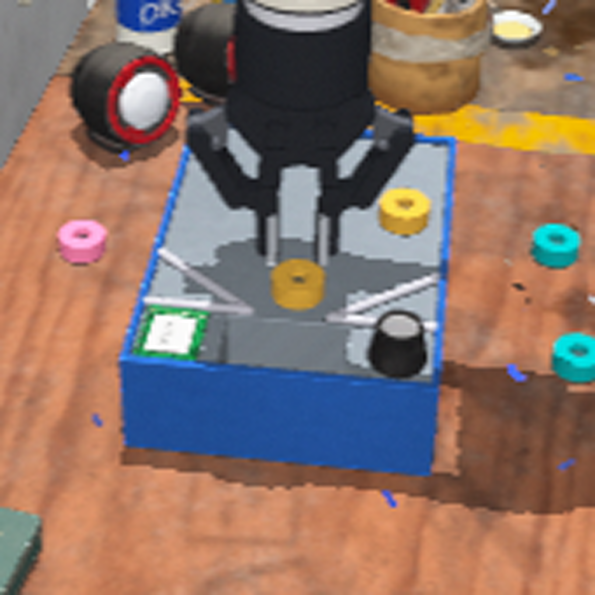

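Washer is at (298,284), cradled and centred before the gap. Push through.

step_arm(motion=[[2.2,0.43,-0.1,0.05,4],[2.2,0.86,-0.21,0.05,8],[2.2,1.4,-0.13,0.05,8],[2.2,2.0,-0.05,0.05,8],[2.2,2.6,0.03,0.05,8],[2.2,3.2,0.12,0.05,8],[2.2,3.8,0.2,0.05,8],[2.2,4.22,0.26,0.05,8],[2.2,4.22,0.26,0.05,8],[2.2,4.22,0.26,0.05,8]])

```text
time: 9.65
tool_pos: [0.5854, 0.1108, 0.0787]
tcp_rot: [-2.161, -2.28, 0.0]
wrist_force: [-0.6, 0.5, -0.4]
width: 0.261
grip_force: 0.0
```

```bash
python3 -c "
from h import *
report('top','pics/t8.png')"
```

```text
t 9.65 tcp [0.5854 0.1108 0.0787] tray [ 1.6739 76.4437] yaw err -0.010422800088712604 w 22.194842249295984 F [-0.5549  0.5318 -0.404 ] tilt [-0.0002 -0.0001 -1.    ]
top 275.5 214.5 7.905794143676758 [-11.7545 108.8907]
side 306.19232177734375 190.57691955566406 6.8209123611450195 [-58.2427 -19.546 ]
```

step_arm(motion=[[2.2,-0.5,0,-2.5,0],[2.2,-1.5,0,-5,0],[2.2,-4,-1.8,-5,7],[2.2,-7,-3.9,-5,15],[2.2,-10,-6,-5,23],[2.2,-12,-7.4,-5,30],[2.2,-12.54,-7.87,-5,36],[2.2,-12.54,-7.87,-4.5,36],[2.2,-12.54,-7.87,-2.5,36],[2.2,-12.54,-7.87,-0.8,36],[2.2,-12.54,-7.87,0,36],[2.2,-12.54,-7.87,0,36]])

```text
time: 10.95
tool_pos: [0.5125, -0.0184, 0.0772]
tcp_rot: [-2.757, -1.502, 0.004]
wrist_force: [-0.4, -0.6, -0.5]
width: 0.26
grip_force: 0.0
```

```bash
python3 -c "
from h import *
report('side','pics/s9.png')
M,o=tray();s,T=plan();t0=(s['tool_pos'][:2]-o)@M*1e3;X=T[:2,0]@M;Y=T[:2,1]@M
for D,th in (((-57,-21.5),36),((-42,-2),36),((-27,18),35),((-15,33),30),((-6,46),20),((-.5,58),8),((0,65),2),((1,99),0)):
    a=np.radians(-th);t=np.array(D)-22.6*np.array([-np.sin(a),np.cos(a)])-t0;print(D,th,np.round([t@X/10,t@Y/10],2),36-th)
"
```

```text
t 10.95 tcp [ 0.5125 -0.0184  0.0772] tray [-78.0027 -48.6071] yaw err 35.91524050601521 w 22.08370102022395 F [-0.3802 -0.5575 -0.5141] tilt [-0.0031  0.0004 -1.    ]
top 275.5 214.5 9.617792129516602 [-11.7545 108.8907]
side 305.07574462890625 189.71212768554688 7.436561107635498 [-55.6097 -22.3705]
(-57, -21.5) 36 [ 1.1  -0.03] 0
(-42, -2) 36 [3.56 0.04] 0
(-27, 18) 35 [6.06 0.12] 1
(-15, 33) 30 [7.99 0.41] 6
(-6, 46) 20 [9.65 0.76] 16
(-0.5, 58) 8 [11.12  0.94] 28
(0, 65) 2 [11.84  0.77] 34
(1, 99) 0 [14.69 -1.08] 36
```

View pics/s9.png

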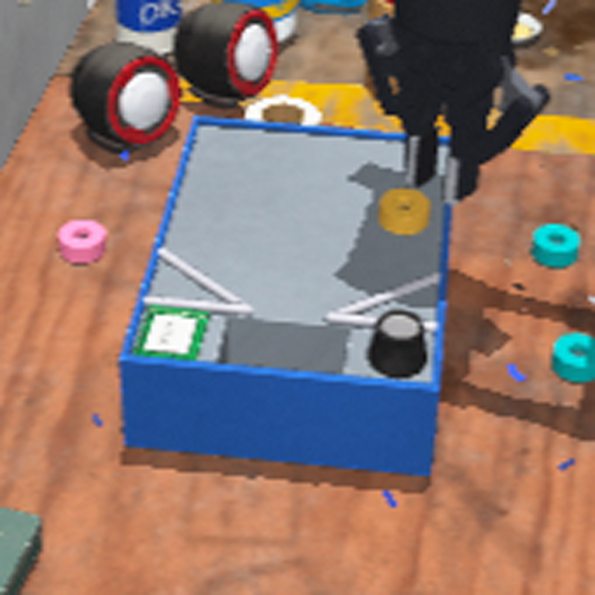

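Both others are gone from the deck; the last washer is at (404,211) with the fingers behind it at (412–455,170). Push.

step_arm(motion=[[2.2,0.6,-0.02,-0.05,0],[2.2,1.1,-0.03,-0.05,0],[2.2,1.8,0,-0.05,0],[2.2,2.5,0.02,-0.05,0],[2.2,3.2,0.03,-0.05,0],[2.2,3.9,0.05,-0.05,0],[2.2,4.6,0.08,-0.05,0],[2.2,5.3,0.1,-0.05,0],[2.2,6.06,0.12,-0.05,-1],[2.2,6.7,0.21,-0.05,-2.5],[2.2,7.4,0.31,-0.05,-4],[2.2,7.99,0.41,-0.05,-6],[2.2,8.5,0.52,-0.05,-9],[2.2,9.1,0.64,-0.05,-12.5],[2.2,9.65,0.76,-0.05,-16],[2.2,10.1,0.83,-0.05,-20],[2.2,10.6,0.9,-0.05,-24],[2.2,11.12,0.94,-0.05,-28],[2.2,11.12,0.94,-0.05,-28]])

```text
time: 12.95
tool_pos: [0.5826, 0.07, 0.0793]
tcp_rot: [2.314, 2.125, 0.001]
wrist_force: [-0.4, -0.3, -0.0]
width: 0.256
grip_force: 0.1
```

```bash
python3 -c "
from h import *
report('side','pics/s10.png')"
```

```text
t 12.95 tcp [0.5826 0.07   0.0793] tray [-3.2938 35.8853] yaw err 7.92527195353422 w 21.79245760982218 F [-0.4159 -0.2595 -0.0097] tilt [ 0.0006  0.0004 -1.    ]
top 273.0 214.5 7.159010887145996 [-11.3055 114.4401]
top 294.5 210.5 5.700977325439453 [-6.1075 66.0484]
side 275.26104736328125 211.1548614501953 7.916940212249756 [ 0.599  60.8717]
```

step_arm(motion=[[2.2,0.43,0.13,0.05,-4],[2.2,0.85,0.26,0.05,-8],[2.2,1.4,0.19,0.05,-8],[2.2,2.0,0.11,0.05,-8],[2.2,2.6,0.04,0.05,-8],[2.2,3.2,-0.04,0.05,-8],[2.2,3.8,-0.11,0.05,-8],[2.2,4.2,-0.15,0.05,-8],[2.2,4.2,-0.15,0.05,-8],[2.2,4.2,-0.15,0.05,-8],[2.2,3.6,-0.1,-2,-8],[2.2,2,0,-5,-8],[2.2,-2,0,-8,-8],[2.2,-6,0,-11,-8],[2.2,-10,0,-13,-8],[2.2,-14,0,-14,-8],[2.2,-17,0,-14,-8],[2.2,-17,0,-14,-8],[2.2,-17,0,-14,-8]])

```text
time: 14.95
tool_pos: [0.567, -0.1006, 0.2191]
tcp_rot: [-2.164, -2.277, -0.0]
wrist_force: [0.2, 0.1, 0.5]
width: 0.259
grip_force: 0.0
```

```bash
python3 -c "
from h import *
report('side')
a=bot.read_camera('top')[0][140:280,230:410];b=bot.read_camera('side')[0][130:300,190:360]
f=lambda x:cv2.resize(x[:,:,::-1],(395,360),interpolation=cv2.INTER_CUBIC)
cv2.imwrite('pics/end.png',np.hstack([f(a),f(b)]))"
```

```text
t 14.95 tcp [ 0.567  -0.1006  0.2191] tray [ -28.0427 -133.643 ] yaw err 0.15060072794657023 w 22.042476638416122 F [0.2182 0.0524 0.4699] tilt [-0.0003  0.0006 -1.    ]
top 275.5987548828125 213.79013061523438 9.397123336791992 [-10.1645 108.5544]
side 273.0 234.5 4.031229019165039 [ -3.3527 132.4652]
```

View pics/end.png

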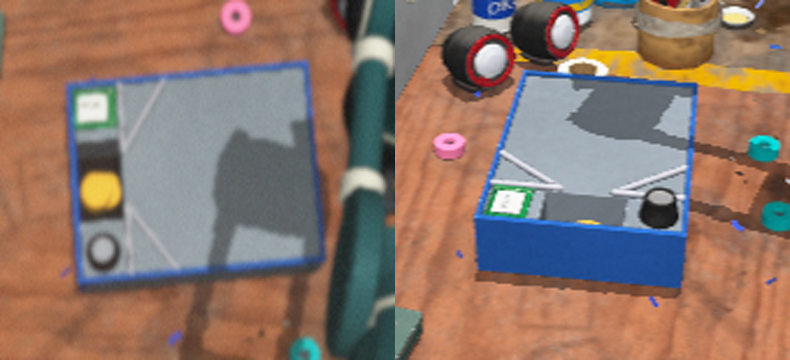

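All three washers are in the slot (left view (100,190)), the deck is empty, the loupe and module look unmoved, and the hand is clear.

```bash
python3 -c "
from workcell import bot
print(bot.finish_job())"
```

```text
the job is handed in; nothing more can be done
None
```

I pushed the three washers one at a time through the gate into the slot, the loupe and module still look to be in place, and I handed the job in at about 15 s with the hand clear.

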